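# Close and latch the ingredient chest

### The job

Close up the white ingredient chest on the counter: slide its cover home, hook the loop of the draw latch over the keeper on the cover, and press the latch lever flat, past centre, so that it stays shut on its own and the cover is drawn tight on its seal. Leave the bottle, the jar and the bowl where they stand.

Things in the scene. Friction and masses are not known exactly. Their poses are not given: they have to be found in the camera images.
- chest: Fixed white-painted chest, 325 (x) x 260 (y) x 130 mm high, 310 mm over its side handles (85 mm up). Origin: centre of its underside, on the counter. Its +x axis runs from latch to keeper; z up. Its -x half has a flat closed top (deck, 130 mm up) carrying the latch; its +x half is open, with a sliding cover whose top is level with the deck.
- lever_hinge (a point): Axis of the latch lever (axis along chest y), 14 mm above the deck, on the chest's midline (y = 0).
- lever (a joint): Lever angle, rad. 0: flat on the deck, pointing to chest -x; grows as its free end lifts; 0 to 1.75. Plate 128 mm long from the hinge, 36 wide, 6 thick. Stays where left (0.05 Nm friction, 50 g). The loop hangs on it 35 mm from the lever hinge. With the loop hooked, the seal resists below 0.7 rad (to about 5 N at the pad); dead centre near 0.17, beyond it is pulled shut, short of it springs up.
- lever_pad (a point): Centre of the upper face of the lever 105 mm from its hinge: the place to press.
- loop (a joint): Angle of the loop to the lever, rad, grows as the loop is raised; 0 is the latched position. The loop's elevation above level is this minus the lever's angle (less 0.03). It stays where left (0.04 Nm friction, 40 g) and so swings up with the lever as that is pressed down, unless its bar is caught under the keeper's lip.
- loop_bar (a point): Middle of the loop's end bar, a round bar 8 mm thick and 68 mm long along chest y, joined by two side wires to the hinge on the lever 120 mm away. Its x axis points outward along the loop. This bar goes behind the keeper.
- loop_tab (a point): Grip point on the loop's tab: an upright tab 24 mm wide (along chest y), 12 mm thick, standing 33 mm above the bar's centre and set 20 mm outward from it; this point is 22 mm above the level of the bar's centre in the loop's frame. Pinch it by its 24 mm width. Pulling the tab towards chest +x raises the lever.
- keeper (a point): Where the bar's centre lies when hooked, 6 mm over the cover; axes as the chest. Keeper: upright on the cover, 34 mm wide, 19 high, catching face 4 mm to chest -x of this point; its lip (4.5 mm thick, underside 14.5 mm over the cover) reaches 3 mm to +x of this point. The bar must come down at least 8 mm to +x of this point, then go back under the lip.
- cover (a joint): Opening of the sliding cover, m; grows to chest +x, 0 to 0.06. It meets the rubber seal at 0.005, which pushes back with 16 N per mm; sliding friction about 3 N. Latched: about 0.002.
- cover_rib (a point): Middle of the top edge of the +x face of a pull rib on the cover, 100 mm long along chest y, 10 mm thick and 22 mm high; to be pushed towards chest -x.
- water: Bystander: clear water bottle, 74 mm diameter, 210 mm high; origin at the centre of its foot.
- jar: Bystander: glass jar, 72 mm diameter, 100 mm high; origin at the centre of its foot.
- bowl: Bystander: steel bowl, 130 mm diameter, 55 mm high; origin at the centre of its foot.

How it is judged:
By the outcome, as a careful person would: the job done as asked, in the order asked, and still so for the second after the job is handed in, with the robot touching nothing.
It also fails if it takes over 59 s, if anything falls off the work surface, if the arm or the gripper's body presses on something with over 40 N, if the wrist force passes 120 N, or if a joint passes its speed limit or range.

### The arm

A 6-joint arm with a two-finger parallel gripper is mounted at the origin on the work surface. World frame = base frame: x ahead of the robot, y to its left, z up, the work surface at z = 0. Lengths are in m, angles in rad, forces in N, time in s.
With the tool pointing down it reaches from about 0.35 to 0.775 m from the base axis. Payload 7.3 kg.
Tool frame: the origin (TCP) lies at the very end of the fingers, on their centre line; the grasp point (between the pads) lies 19 mm behind it; z points along the fingers, y is the line along which they close (so a half turn about z gives the same grasp; the last joint's range is limited). The gripper opens to 92 mm and grips with 3 to 60 N. Pads are 19 mm wide; open, the fingers measure 130 mm over their backs; the gripper's body (75 mm by 190 mm) begins 47 mm behind the grasp point.
Start: joints at [-1.261, 0.342, 1.524, -0, 1.275, -0.146], TCP at [0.231, -0.471, 0.227] pointing down, gripper open.
Joint ranges: [-2.53, 2.53], [-0.77, 2.02], [0.04, 2.7], [-1, 4.14], [0.28, 2.66], [-3.11, 3.11]. Speed limits (rad/s): [2.57, 2.57, 3.14, 3.14, 3.14, 3.14].

### API

Orientations are given as [roll, pitch, yaw] about the fixed x, y, z axes, in that order (R = Rz(yaw) Ry(pitch) Rx(roll)).
In Python, from cell import observe, read_camera, get_calibration, hand_in, search_frame gives the robot as it stands.
- The arm moves only by the tool step_arm, never from a script. Its argument "commands" is a list of rows, each an object with "translation": the shift along the tool's x, y, z in mm, a list of three; "roll": the turn about the tool's z in rad. In form: [{"translation": [x, y, z], "roll": roll}, ...]. A call has 1 to 20 rows; each row shifts and turns the commanded pose from where the row before left it, along the tool's axes as they then stand; what a row does not reach is not made up. A row lasts 1/12 s, in which the tool goes at most 41.7 mm and 7.16 degrees, less where a joint would pass 70% of its speed; a pose out of reach is approached as far as the arm can. A call is refused whole if a number of a shift passes 41.7 or a number of a turn 0.125, either way. A call with a gripper value outside its range is refused whole. "fingers" is the opening, from 0 (shut) to 1 (fully open), set as the call begins (left out, the last holds). The fingers move at their own pace and stop on an object; "grip_force" is the grip in N (left out, the last holds). Time passes only in rows, so rows that do not move let the fingers close. It gives the time, the measured TCP pose, the force, the opening and the grip force at its end, in the units of the state.
- observe(): the state, without advancing time (a new reading comes with each control period).
- read_camera(name): name is "side" or "top"; returns the picture (480x640x3 uint8, red, green, blue); there is no depth.
- get_calibration(name): a dict with "camera_matrix" (3x3 intrinsics, pixels), "world_from_camera" (4x4, takes a point from camera to world coordinates). Camera axes: x right, y up, looking along -z (the intrinsics and any distortion apply to the point x, -y, -z); pixel columns grow to the right and rows downward; lengths in m; the calibration is good to about 2 mm. A picture is of the moment at which its call begins. get_calibration takes no time and is no camera call.
- hand_in(): hands the job in; it is judged then, once.
Trained networks look in the newest picture that a camera, given by its name, has taken for a name from the list of things; names that differ only in an ending like _2 or _b are one class to them, and where a whole thing is asked for, a point or a joint stands for the part that bears it (a point fixed in the world has none). Each returns a list of dicts, best first, with "confidence" (0 to 1); they miss things now and then, are a little off and sometimes report something else, mostly with a low value. They report only what shows in the picture. A call takes as long as a camera call.
- search_frame(camera, name): "at" ([x, y, z] in m, in world coordinates, good to about 4 mm: the middle of the surface that is visible of it).
The state is a dict: "time": time; "qpos": joint angles; "qvel": joint speeds; "joint_efforts": joint torques, N m; "tool_pos": TCP position; "tool_rot": TCP orientation; "contact_force": force on the tool from outside, world axes, zero at the start; "torque": the same for the moment, N m; "opening": finger opening in m; "grip_force": force on a finger pad.
Only numpy, scipy, OpenCV 4.12 (cv2) and the standard library are available. Lean on these libraries where they do the work, as an engineer would, in place of code of your own. Each camera call takes 0.05 s, during which the arm holds its last target. There are 200 camera calls.

## Working session

There is one attempt and no reset: what is moved stays moved. The work goes in short steps, Python scripts to look and compute and a tool call to move; the robot and the scene stay as the last step left them, time stands still between calls to the robot, and variables do not carry over. Pictures are saved under pics/ and viewed, at most 10 in all, crops included, and the job is handed in when it is done.

Besides the shell and the picture viewer there is one more tool, called after "Request:" as a command line: name --argument value ..., lists and objects as JSON in quotes. step_arm: Moves the arm, as the interface text tells. Its arguments: {"type":"object","properties":{"commands":{"type":"array"},"fingers":{"type":"number"},"grip_force":{"type":"number"}},"required":["commands"]}

```bash
mkdir -p pics
python3 - <<'E'
from cell import *
import cv2,numpy as np
for c in("top","side"):
    im=read_camera(c); cv2.imwrite(f"pics/{c}1.png",im[:,:,::-1])
    k=get_calibration(c); print(c,np.round(k["camera_matrix"],1).tolist(),np.round(k["world_from_camera"],3).tolist(),[x for x in k if x not in("camera_matrix","world_from_camera")])
    for n in["chest","lever_hinge","lever_pad","loop_bar","loop_tab","keeper","cover_rib","water","jar","bowl"]:
        try: print(n,[(np.round(d["at"],3).tolist(),round(d["confidence"],2)) for d in search_frame(c,n)[:2]])
        except Exception as e: print(n,e)
s=observe();print(s)
E
```

```text
top [[475.3, 0.0, 326.3], [0.0, 475.3, 243.9], [0.0, 0.0, 1.0]] [[0.02, 0.994, -0.108, 0.435], [-1.0, 0.018, -0.017, -0.012], [-0.015, 0.109, 0.994, 1.38], [0.0, 0.0, 0.0, 1.0]] []
chest [([0.575, -0.051, 0.129], 0.88)]
lever_hinge [([0.579, -0.052, 0.13], 0.64)]
lever_pad [([0.595, -0.107, 0.172], 0.66)]
loop_bar [([0.57, -0.03, 0.204], 0.58), ([0.576, -0.048, 0.13], 0.53)]
loop_tab [([0.573, -0.034, 0.201], 0.6), ([0.562, 0.05, 0.131], 0.27)]
keeper [([0.558, 0.051, 0.13], 0.58)]
cover_rib [([0.556, 0.053, 0.128], 0.93)]
water [([0.553, 0.404, 0.137], 0.9), ([0.574, -0.037, 0.202], 0.38)]
jar [([0.674, -0.413, 0.105], 0.64)]
bowl [([0.478, -0.387, 0.025], 0.77)]
side [[606.6, 0.0, 316.1], [0.0, 606.6, 227.0], [0.0, 0.0, 1.0]] [[0.874, 0.245, -0.419, -0.111], [-0.486, 0.422, -0.765, -1.24], [-0.011, 0.873, 0.488, 0.915], [0.0, 0.0, 0.0, 1.0]] []
chest [([0.576, -0.165, 0.13], 0.78)]
lever_hinge [([0.489, -0.358, 0.034], 0.71), ([0.579, -0.162, 0.129], 0.64)]
lever_pad [([0.583, -0.083, 0.19], 0.88), ([0.591, 0.019, 0.132], 0.74)]
loop_bar [([0.569, -0.03, 0.202], 0.74)]
loop_tab [([
[... 198 characters left out ...]
0.02, 0.132], 0.23)]
{'time': 1.1, 'qpos': array([-1.26095395e+00,  3.41965235e-01,  1.52410088e+00, -1.96055236e-05,
        1.27540848e+00, -1.45981285e-01]), 'qvel': array([ 0.00121746,  0.00111127,  0.0003936 , -0.00095487, -0.00054633,
        0.0006676 ]), 'joint_efforts': array([ 7.02586458e-04, -4.31143248e+01, -2.44481725e+01,  7.17323064e-02,
        4.81613958e-02, -2.23688502e-06]), 'tool_pos': array([ 0.23113404, -0.47139968,  0.22675826]), 'tool_rot': array([3.14147859e+00, 3.57294778e-05, 4.55829370e-01]), 'contact_force': array([ 0.81655284,  0.20103406, -0.36510383]), 'torque': array([ 0.02872538, -0.02279122,  0.03784753]), 'grip_force': 0.0, 'opening': 0.09201463040675355}
```

View pics/top1.png

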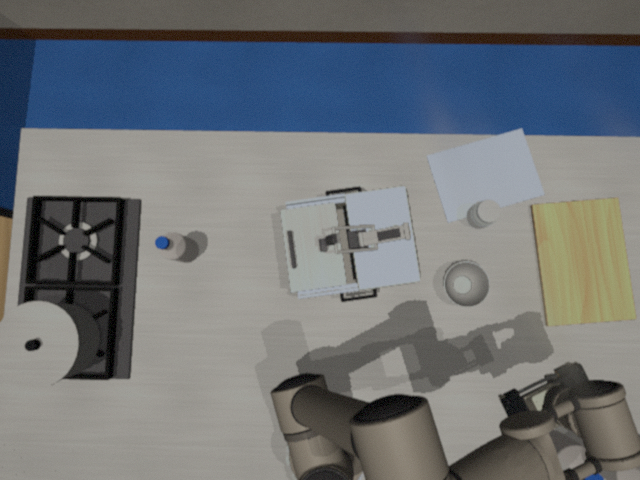

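View pics/side1.png

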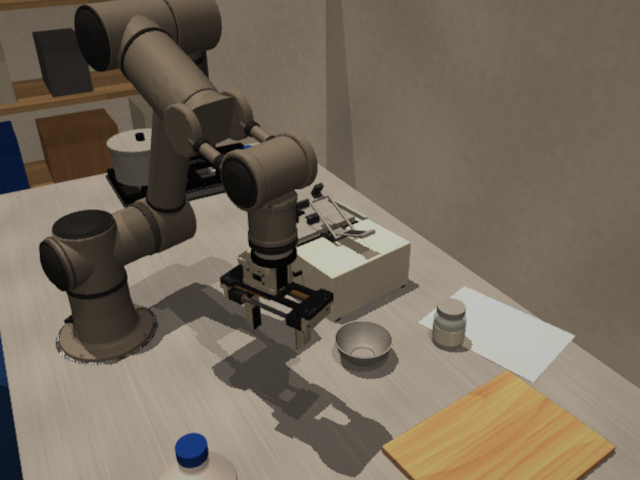

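The top view shows the chest at about (350,243) with its +x axis pointing image-left (world +y). The cover is open, the rib is near (292,250) and the lever end is near (405,232). In the side view the latch is raised at about (335,215). Next I'll look at enlarged crops.

Run:
```python
import cv2
t=cv2.imread("pics/top1.png")[180:305,270:430]; s=cv2.imread("pics/side1.png")[170:320,240:420]
cv2.imwrite("pics/t2.png",cv2.resize(t,None,fx=5,fy=4.8*5/4.8*0+5 if 0 else 4.8,interpolation=2)) if 0 else cv2.imwrite("pics/t2.png",cv2.resize(t,None,fx=4.8,fy=4.8,interpolation=2))
cv2.imwrite("pics/s2.png",cv2.resize(s,None,fx=4,fy=4,interpolation=2))
```

```text
(no output)
```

View pics/t2.png

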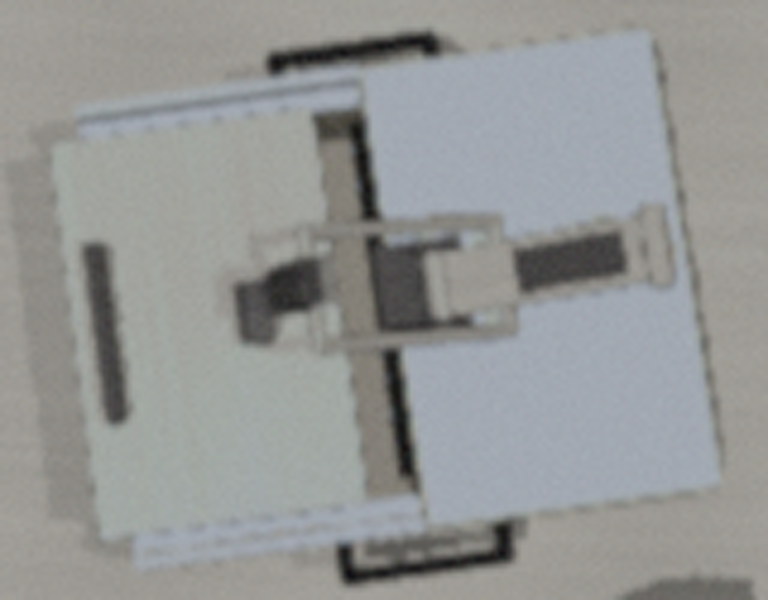

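View pics/s2.png

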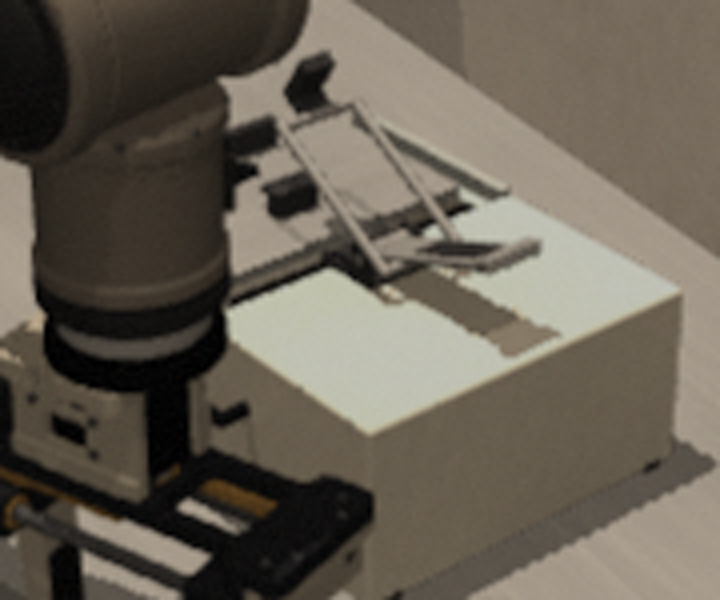

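```bash
cat > h.py <<'E'
import numpy as np, cv2
from scipy.optimize import least_squares
from cell import *
K={c:get_calibration(c) for c in("top","side")}
def proj(c,p):
    w=K[c]["world_from_camera"]; q=(np.atleast_2d(p)-w[:3,3])@w[:3,:3]
    M=K[c]["camera_matrix"]; return np.c_[M[0,2]-M[0,0]*q[:,0]/q[:,2], M[1,2]+M[1,1]*q[:,1]/q[:,2]]
def onplane(c,uv,z):
    w=K[c]["world_from_camera"]; M=K[c]["camera_matrix"]
    d=w[:3,:3]@np.array([(uv[0]-M[0,2])/M[0,0],-(uv[1]-M[1,2])/M[1,1],-1]); o=w[:3,3]
    return o+d*(z-o[2])/d[2]
def W(ch,p):   # chest (x,y,yaw), p in chest frame (m)
    c,s=np.cos(ch[2]),np.sin(ch[2]); p=np.atleast_2d(p)
    return np.c_[ch[0]+c*p[:,0]-s*p[:,1], ch[1]+s*p[:,0]+c*p[:,1], p[:,2]]
def latch(hx,th,e):
    h=np.array([hx,0,.144]); u=np.array([-np.cos(th),0,np.sin(th)]); n=np.array([np.sin(th),0,np.cos(th)])
    piv=h+.035*u-.005*n; f=np.array([np.cos(e),0,np.sin(e)]); g=np.array([-np.sin(e),0,np.cos(e)])
    bar=piv+.12*f
    return dict(hinge=h,end=h+.128*u+.003*n,pad=h+.105*u+.003*n,piv=piv,bar=bar,tab=bar+.02*f+.022*g,tabtop=bar+.02*f+.033*g)
T=lambda u,v:(270+u/4.8,180+v/4.8)
S=lambda u,v:(240+u/4,170+v/4)
E
cat > f.py <<'E'
from h import *
def res(q):
    ch=q[:3];L=latch(q[3],q[4],q[5])
    pts=[("top",T(652,30),(-.1625,-.13,.13)),("top",T(720,487),(-.1625,.13,.13)),
     ("side",S(373,432),(-.1625,.13,.13)),("side",S(683,290),(-.1625,-.13,.13)),
     ("top",T(655,247),L["end"]),("side",S(513,258),L["end"]),
     ("side",S(318,114),L["bar"]),("top",T(508,276),L["piv"]),("side",S(420,258),L["piv"])]
    r=[proj(c,W(ch,p))[0]-uv for c,uv,p in pts]
    t=W(ch,L["tab"])[0]; 
    return np.r_[np.ravel(r),(t-[.571,-.031,.203])/.004]
s=least_squares(res,[.57,-.05,1.45,-.03,.4,.6],loss="soft_l1")
q=s.x;print(np.round(q,3));print(np.round(res(q),1))
L=latch(*q[3:])
for k,p in L.items():
    w=W(q[:3],p)[0]
    print(k,np.round(p,3),np.round(w,3),((proj("top",w)[0]-[270,180])*4.8).round(),((proj("side",w)[0]-[240,170])*4).round())
inv=lambda w:(np.array([[np.cos(q[2]),np.sin(q[2])],[-np.sin(q[2]),np.cos(q[2])]])@(w[:2]-q[:2])).round(4)
for n,uv,z in[("rib",T(85,243),.152),("rib",T(106,425),.152),("rib-x",T(108,243),.152),("dark1",T(255,310),.149),("dark2",T(300,285),.2),("coverR",T(55,145),.13),("coverR2",T(103,538),.13),("railend",T(78,110),.13),("coverL",T(318,115),.13),("coverL2",T(365,498),.13)]:
    print(n,inv(onplane("top",uv,z)))
for n,uv,z in[("s keeper?",S(290,180),.149),("s ",S(250,130),.149)]: print(n,inv(onplane("side",uv,z)))
E
python3 f.py
```

```text
[ 0.579 -0.059  1.727 -0.023  0.345  0.535]
[-0.3 -0.8  0.9  0.6 -1.7  0.2  0.4 -0.6  2.8 -0.3  0.2 -0.1  0.1  0.2
 -1.2  0.2  0.2  0.2 -0.   5.7  9.6]
hinge [-0.023  0.     0.144] [ 0.582 -0.082  0.144] [438. 287.] [386. 248.]
end [-0.142  0.     0.19 ] [ 0.601 -0.2    0.19 ] [669. 246.] [514. 258.]
pad [-0.121  0.     0.182] [ 0.598 -0.178  0.182] [626. 253.] [489. 255.]
piv [-0.058  0.     0.151] [ 0.588 -0.116  0.151] [502. 277.] [421. 259.]
bar [0.046 0.    0.212] [ 0.572 -0.014  0.212] [314. 290.] [318. 115.]
tab [0.052 0.    0.241] [ 0.571 -0.008  0.241] [302. 285.] [312.  71.]
tabtop [0.046 0.    0.251] [ 0.572 -0.014  0.251] [313. 281.] [317.  61.]
rib [ 0.164  -0.0496]
rib [0.1654 0.0502]
rib-x [ 0.1516 -0.0478]
dark1 [ 0.0774 -0.0008]
dark2 [ 0.052 -0.005]
coverR [ 0.1752 -0.1097]
coverR2 [0.1767 0.1096]
railend [ 0.16   -0.1276]
coverL [ 0.028  -0.1062]
coverL2 [0.032  0.1076]
s keeper? [ 0.0808 -0.0031]
s  [ 0.1569 -0.0267]
```

The fit is consistent, with residuals around 1 px or less and the rib coming out at ±50 mm. It gives lever ≈ 0.35 rad, loop elevation ≈ 0.53 rad and rib face at x ≈ 0.165 in the chest frame. First move: lift, turn the tool to line up with the chest, and close the fingers.

Request:
step_arm --commands '[{"translation":[0,0,-12],"roll":-0.116},{"translation":[0,0,-12],"roll":-0.116},{"translation":[0,0,-12],"roll":-0.116},{"translation":[0,0,-12],"roll":-0.116},{"translation":[0,0,-12],"roll":-0.116},{"translation":[0,0,-12],"roll":-0.116},{"translation":[0,0,-12],"roll":-0.116},{"translation":[0,0,-12],"roll":-0.116},{"translation":[0,0,-12],"roll":-0.116},{"translation":[0,0,-12],"roll":-0.116},{"translation":[0,0,0],"roll":-0.112},{"translation":[0,0,0],"roll":0}]' --fingers 0 --grip_force 15

```text
time: 2.1
tool_pos: [0.2312, -0.4716, 0.3474]
tool_rot: [3.141, 0.002, 1.732]
contact_force: [0.3, -0.6, 0.4]
opening: 0.0161
grip_force: 0.0
```

```bash
cat >> h.py <<'E'
CH=np.array([.579,-.059,1.727])
def go(*t):  # chest-frame targets, m -> tool shift mm from present, plus present in chest frame
    s=observe(); p=s["tool_pos"]; psi=s["tool_rot"][2]
    c,sn=np.cos(CH[2]),np.sin(CH[2]); d=p[:2]-CH[:2]
    print("t",round(s["time"],2),"chest xyz",np.round([c*d[0]+sn*d[1],-sn*d[0]+c*d[1],p[2]],4),"yawerr",round(psi-CH[2],4),"F(chest)",np.round([c*s["contact_force"][0]+sn*s["contact_force"][1],-sn*s["contact_force"][0]+c*s["contact_force"][1],s["contact_force"][2]],1),"op",s["opening"])
    for x in t:
        w=W(CH,x)[0]-p; c1,s1=np.cos(psi),np.sin(psi)
        print(x,"shift mm",np.round(1e3*np.array([c1*w[0]+s1*w[1],s1*w[0]-c1*w[1],-w[2]]),1))
E
python3 -c "
from h import *
print(observe()['tool_rot'])
go((.195,0,.3),(.195,0,.14))"
```

```text
[3.14138269e+00 1.63324818e-03 1.73176090e+00]
t 2.1 chest xyz [-0.3535  0.4078  0.3474] yawerr 0.0048 F(chest) [-0.6 -0.2  0.4] op 0.016128428952022943
(0.195, 0, 0.3) shift mm [546.5 410.4  47.4]
(0.195, 0, 0.14) shift mm [546.5 410.4 207.4]
```

Request:
step_arm --commands '[{"translation":[10,8,0],"roll":0},{"translation":[20,15,0],"roll":0},{"translation":[30,22,0],"roll":0},{"translation":[30,22.5,0],"roll":0},{"translation":[30,22.5,0],"roll":0},{"translation":[30,22.5,0],"roll":0},{"translation":[30,22.5,0],"roll":0},{"translation":[30,22.5,0],"roll":0},{"translation":[30,22.5,0],"roll":0},{"translation":[30,22.5,0],"roll":0},{"translation":[30,22.5,0],"roll":0},{"translation":[30,22.5,0],"roll":0},{"translation":[30,22.5,0],"roll":0},{"translation":[30,22.5,0],"roll":0},{"translation":[30,22.5,0],"roll":0},{"translation":[30,22.5,0],"roll":0},{"translation":[30,22.5,0],"roll":0},{"translation":[30,22.5,0],"roll":0},{"translation":[20,15,0],"roll":0},{"translation":[16,12,0],"roll":0}]'

```text
time: 3.77
tool_pos: [0.5499, 0.1351, 0.3457]
tool_rot: [-3.14, -0.001, 1.726]
contact_force: [1.2, -0.2, -0.1]
opening: 0.0008
grip_force: 0.0
```

```bash
python3 -c "
from h import *
go((.195,0,.3),(.195,0,.14))"
```

```text
t 3.77 chest xyz [ 0.1962 -0.0015  0.3457] yawerr -0.0007 F(chest) [-0.4 -1.1 -0.1] op 0.0007657205594817129
(0.195, 0, 0.3) shift mm [-1.2 -1.5 45.7]
(0.195, 0, 0.14) shift mm [ -1.2  -1.5 205.7]
```

Request:
step_arm --commands '[{"translation":[0,0,15],"roll":0},{"translation":[0,0,25],"roll":0},{"translation":[0,0,30],"roll":0},{"translation":[0,0,30],"roll":0},{"translation":[0,0,30],"roll":0},{"translation":[0,0,30],"roll":0},{"translation":[0,0,25],"roll":0},{"translation":[0,0,15],"roll":0},{"translation":[0,0,5],"roll":0},{"translation":[0,0,0],"roll":0},{"translation":[-5,0,0],"roll":0},{"translation":[-5,0,0],"roll":0},{"translation":[-5,0,0],"roll":0},{"translation":[-5,0,0],"roll":0},{"translation":[-5,0,0],"roll":0},{"translation":[-5,0,0],"roll":0},{"translation":[0,0,0],"roll":0}]'

```text
time: 5.18
tool_pos: [0.5553, 0.1011, 0.1421]
tool_rot: [3.141, 0.001, 1.727]
contact_force: [0.1, 0.0, -0.1]
opening: 0.0003
grip_force: 0.0
```

```bash
python3 -c "
from h import *
go()
for c in('top',): 
    im=read_camera(c)[180:305,270:430];cv2.imwrite('pics/t3.png',cv2.resize(im,None,fx=4.8,fy=4.8,interpolation=2)[:,:,::-1])"
```

```text
t 5.18 chest xyz [ 0.1618 -0.0015  0.1421] yawerr -0.0001 F(chest) [ 0.  -0.1 -0.1] op 0.0003384166212084987
```

Request:
step_arm --commands '[{"translation":[-5,0,0],"roll":0},{"translation":[-5,0,0],"roll":0}]'

```text
time: 5.4
tool_pos: [0.5555, 0.0969, 0.1417]
tool_rot: [-3.141, -0.009, 1.727]
contact_force: [-4.9, 34.6, 4.4]
opening: 0.0006
grip_force: 17.5
```

Request:
step_arm --commands '[{"translation":[-4,0,0],"roll":0},{"translation":[-4,0,0],"roll":0}]'

```text
time: 5.57
tool_pos: [0.5557, 0.0953, 0.1418]
tool_rot: [-3.142, -0.02, 1.727]
contact_force: [-5.5, 57.0, 5.4]
opening: 0.0004
grip_force: 28.6
```

```bash
python3 -c "
from h import *
go()"
```

```text
t 5.57 chest xyz [ 0.156  -0.001   0.1418] yawerr 0.0001 F(chest) [57.1 -3.5  5.4] op 0.000375957762592822
```

Request:
step_arm --commands '[{"translation":[8,0,0],"roll":0},{"translation":[8,0,0],"roll":0},{"translation":[15,0,0],"roll":0},{"translation":[10,0,0],"roll":0},{"translation":[0,0,-20],"roll":0},{"translation":[0,0,-35],"roll":0},{"translation":[0,0,-40],"roll":0},{"translation":[0,0,-40],"roll":0},{"translation":[0,0,-35],"roll":0},{"translation":[0,0,-10],"roll":0},{"translation":[0,0,0],"roll":0}]' --fingers 0.5

```text
time: 6.48
tool_pos: [0.5525, 0.1247, 0.325]
tool_rot: [3.135, 0.001, 1.727]
contact_force: [0.4, 0.6, -0.2]
opening: 0.0456
grip_force: 0.0
```

```bash
python3 -c "
from h import *
im=read_camera('top')[180:305,270:430];cv2.imwrite('pics/t4.png',cv2.resize(im,None,fx=4.8,fy=4.8,interpolation=2)[:,:,::-1])
im=read_camera('side')[170:320,240:440];cv2.imwrite('pics/s4.png',cv2.resize(im,None,fx=4,fy=4,interpolation=2)[:,:,::-1])
L=latch(-.023,.345,.535);t=L['tab'];print(t)
go((.052,0,.32),(.052,0,.229))"
```

```text
[0.05159248 0.         0.24143516]
t 6.58 chest xyz [ 0.1858 -0.0009  0.3203] yawerr 0.0005 F(chest) [ 0.6 -0.1  0.6] op 0.046051373642764785
(0.052, 0, 0.32) shift mm [-133.8   -0.9    0.3]
(0.052, 0, 0.229) shift mm [-133.8   -0.9   91.3]
```

View pics/s4.png

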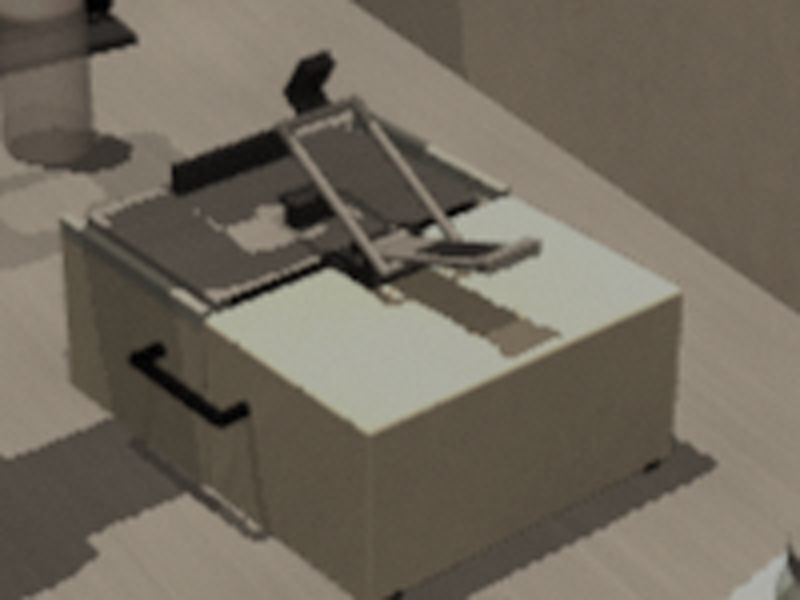

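View pics/t4.png

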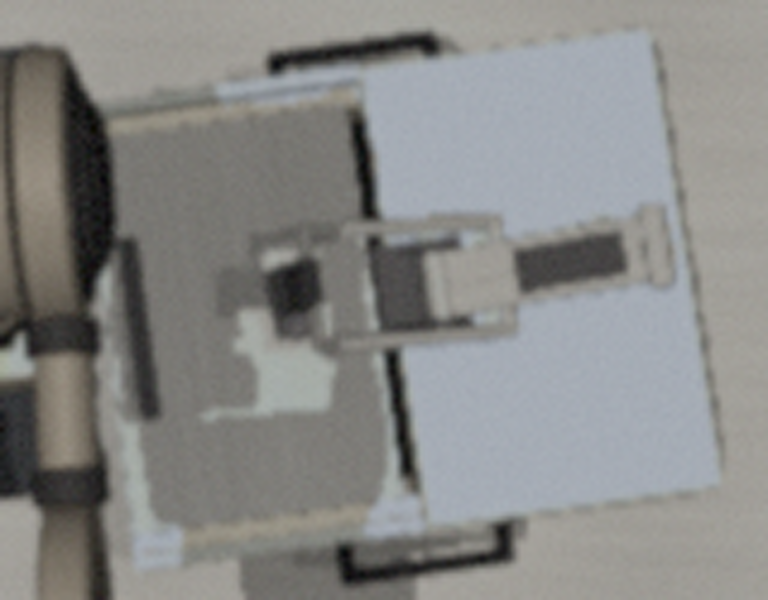

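The side view shows the cover home against the seal with only a thin dark gap. The loop tab is at crop (312,80), the keeper at (312,205) and the latch hasn't moved. The top view puts the tab at crop (293,288), as predicted, so I'll grasp it.

Request:
step_arm --commands '[{"translation":[-10,0,0],"roll":0},{"translation":[-20,0,0],"roll":0},{"translation":[-30,0,0],"roll":0},{"translation":[-30,0,0],"roll":0},{"translation":[-25,0,0],"roll":0},{"translation":[-14,0,0],"roll":0},{"translation":[-5,-1,0],"roll":0},{"translation":[0,0,10],"roll":0},{"translation":[0,0,20],"roll":0},{"translation":[0,0,25],"roll":0},{"translation":[0,0,20],"roll":0},{"translation":[0,0,11],"roll":0},{"translation":[0,0,5],"roll":0},{"translation":[0,0,0],"roll":0},{"translation":[0,0,0],"roll":0}]'

```text
time: 7.83
tool_pos: [0.5713, -0.0067, 0.2308]
tool_rot: [3.141, -0.0, 1.729]
contact_force: [-0.1, -0.9, 0.7]
opening: 0.0459
grip_force: 0.0
```

Request:
step_arm --commands '[{"translation":[0,0,0],"roll":0},{"translation":[0,0,0],"roll":0},{"translation":[0,0,0],"roll":0},{"translation":[0,0,0],"roll":0},{"translation":[0,0,0],"roll":0}]' --fingers 0 --grip_force 15

```text
time: 8.25
tool_pos: [0.5726, -0.0074, 0.2315]
tool_rot: [3.138, 0.0, 1.728]
contact_force: [4.2, 1.3, -0.0]
opening: 0.0239
grip_force: 15.0
```

```bash
python3 -c "
from h import *
go()
hx=-.023
# target path of tab, hx-based: (theta, bar x rel kx=.065, z)
from scipy.optimize import fsolve
for bx,bz in[(.060,.190),(.070,.175),(.078,.165),(.078,.150),(.078,.137),(.074,.137),(.070,.137),(.066,.137)]:
    f=lambda v:latch(hx,v[0],v[1])['bar'][[0,2]]-[bx,bz]
    v,_,ok,_=fsolve(f,[1.2,-.2],full_output=1); L=latch(hx,*v); print(bx,bz,ok,v.round(2),'tab',L['tab'].round(4),'pad',L['pad'].round(4),'end',L['end'].round(4))
"
```

```text
t 8.25 chest xyz [ 0.052  -0.0017  0.2315] yawerr 0.0007 F(chest) [ 0.6 -4.3 -0. ] op 0.023946748442777388
0.06 0.19 1 [0.54 0.27] tab [0.0733 0.     0.2166] pad [-0.1115  0.      0.2006] end [-0.1312  0.      0.2125]
0.07 0.175 1 [0.85 0.07] tab [0.0885 0.     0.1983] pad [-0.0896  0.      0.2252] end [-0.1047  0.      0.2426]
0.078 0.165 1 [ 1.16 -0.08] tab [0.0996 0.     0.1854] pad [-0.0625  0.      0.2413] end [-0.0718  0.      0.2624]
0.078 0.15 1 [ 1.23 -0.21] tab [0.1022 0.     0.1673] pad [-0.0549  0.      0.2441] end [-0.0625  0.      0.2658]
0.078 0.137 1 [ 1.36 -0.34] tab [0.1042 0.     0.151 ] pad [-0.0415  0.      0.2474] end [-0.0462  0.      0.2699]
0.074 0.137 1 [ 1.22 -0.32] tab [0.1    0.     0.1515] pad [-0.0565  0.      0.2436] end [-0.0644  0.      0.2652]
0.07 0.137 1 [ 1.05 -0.29] tab [0.0955 0.     0.1523] pad [-0.0729  0.      0.2364] end [-0.0845  0.      0.2563]
0.066 0.137 1 [ 0.83 -0.25] tab [0.0908 0.     0.1534] pad [-0.0917  0.      0.2234] end [-0.1073  0.      0.2404]
```

Request:
step_arm --commands '[{"translation":[4,1,3],"roll":0},{"translation":[5,0,5],"roll":0},{"translation":[5,0,6],"roll":0},{"translation":[5,0,6],"roll":0},{"translation":[5,0,6],"roll":0},{"translation":[5,0,6],"roll":0},{"translation":[5,0,6],"roll":0},{"translation":[5,0,6],"roll":0},{"translation":[5,0,6],"roll":0},{"translation":[5,0,5],"roll":0},{"translation":[2,0,1],"roll":0},{"translation":[0,0,0],"roll":0}]'

```text
time: 9.25
tool_pos: [0.5645, 0.0435, 0.174]
tool_rot: [3.141, 0.001, 1.728]
contact_force: [5.6, -0.7, -0.4]
opening: 0.0242
grip_force: 15.0
```

```bash
python3 -c "
from h import *
go()
im=np.vstack([cv2.resize(read_camera('side')[170:280,240:400],None,fx=3.6,fy=3.6,interpolation=2)[:,:,::-1],cv2.resize(read_camera('top')[210:265,280:440],None,fx=3.6,fy=3.6,interpolation=2)[:,:,::-1]]);cv2.imwrite('pics/m5.png',im);print(im.shape)"
```

```text
t 9.25 chest xyz [ 0.1035 -0.0017  0.174 ] yawerr 0.0014 F(chest) [-1.6 -5.4 -0.4] op 0.024168535619339255
(594, 576, 3)
```

View pics/m5.png

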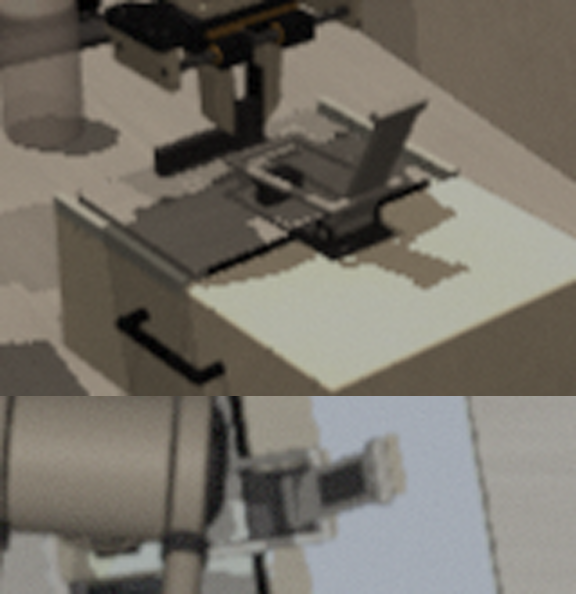

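The picture shows the lever up at about 1.1 rad, the loop near level around the keeper (275,180), and the bar beyond it at about (240,160). Lowering now.

Request:
step_arm --commands '[{"translation":[0,2,4],"roll":0},{"translation":[0.5,0,5],"roll":0},{"translation":[0.5,0,5],"roll":0},{"translation":[0.5,0,5],"roll":0},{"translation":[0,0,5],"roll":0},{"translation":[0,0,4],"roll":0},{"translation":[0,0,2],"roll":0},{"translation":[0,0,0],"roll":0},{"translation":[0,0,0],"roll":0}]'

```text
time: 10.1
tool_pos: [0.5652, 0.0448, 0.1443]
tool_rot: [-3.139, -0.0, 1.728]
contact_force: [-5.0, -1.5, 0.2]
opening: 0.0239
grip_force: 15.0
```

```bash
python3 -c "
from h import *
go()"
```

```text
t 10.1 chest xyz [ 0.1047 -0.0025  0.1443] yawerr 0.0006 F(chest) [-0.7  5.1  0.2] op 0.023909549914815927
```

Request:
step_arm --commands '[{"translation":[0,-1,1.5],"roll":0},{"translation":[0,0,1.5],"roll":0},{"translation":[0,0,0],"roll":0}]'

```text
time: 10.35
tool_pos: [0.5651, 0.0446, 0.1416]
tool_rot: [3.141, 0.0, 1.728]
contact_force: [-3.4, -1.5, 0.8]
opening: 0.024
grip_force: 15.0
```

Request:
step_arm --commands '[{"translation":[0,0,1],"roll":0},{"translation":[0,0,1],"roll":0},{"translation":[0,0,0],"roll":0}]'

```text
time: 10.6
tool_pos: [0.5651, 0.0446, 0.1396]
tool_rot: [3.142, 0.0, 1.728]
contact_force: [-3.6, -2.7, 0.6]
opening: 0.0237
grip_force: 15.0
```

```bash
python3 -c "
from h import *
go()
im=np.vstack([cv2.resize(read_camera('side')[170:280,240:400],None,fx=3.6,fy=3.6,interpolation=2)[:,:,::-1],cv2.resize(read_camera('top')[210:265,280:440],None,fx=3.6,fy=3.6,interpolation=2)[:,:,::-1]]);cv2.imwrite('pics/m6.png',im)"
```

```text
t 10.6 chest xyz [ 0.1045 -0.0024  0.1396] yawerr 0.0008 F(chest) [-2.1  4.   0.6] op 0.023732395175948714
```

View pics/m6.png

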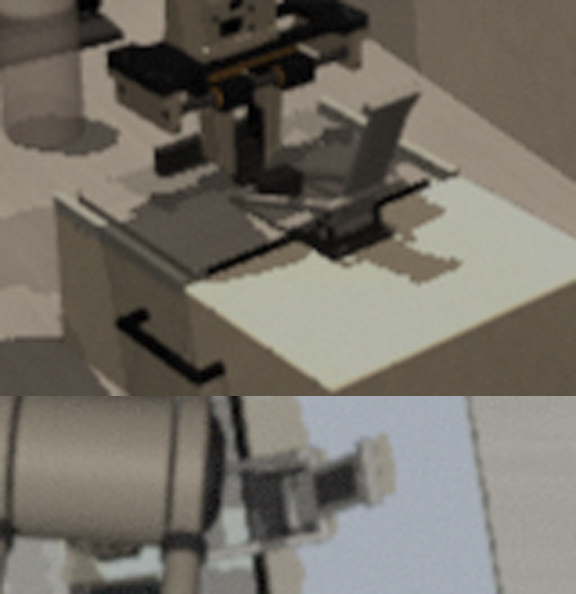

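The side picture shows the loop sloping down past the keeper (275,180), with its bar low at about (235,198) between keeper and fingers. I'll go down to contact, then draw it back under the lip.

Request:
step_arm --commands '[{"translation":[0,-0.5,1],"roll":0},{"translation":[0,0,1],"roll":0},{"translation":[0,0,0],"roll":0}]'

```text
time: 10.95
tool_pos: [0.5651, 0.0446, 0.1391]
tool_rot: [3.139, 0.0, 1.728]
contact_force: [-4.5, -2.3, 8.3]
opening: 0.0237
grip_force: 15.0
```

Request:
step_arm --commands '[{"translation":[-2,0,0],"roll":0},{"translation":[-2,0,0],"roll":0},{"translation":[-2,0,0],"roll":0},{"translation":[-2,0,0],"roll":0},{"translation":[0,0,0],"roll":0}]'

```text
time: 11.37
tool_pos: [0.5659, 0.0405, 0.1395]
tool_rot: [3.139, -0.006, 1.728]
contact_force: [-7.4, 11.7, 12.8]
opening: 0.0238
grip_force: 15.0
```

Request:
step_arm --commands '[{"translation":[-2,0,0],"roll":0},{"translation":[-2,0,0],"roll":0},{"translation":[0,0,0],"roll":0}]'

```text
time: 11.62
tool_pos: [0.5664, 0.0367, 0.1395]
tool_rot: [3.139, -0.006, 1.728]
contact_force: [-7.1, 14.0, 13.2]
opening: 0.0238
grip_force: 15.0
```

```bash
python3 -c "
from h import *
go()"
```

```text
t 11.62 chest xyz [ 0.0965 -0.0025  0.1395] yawerr 0.001 F(chest) [15.   4.8 13.2] op 0.02383947834602809
```

Request:
step_arm --commands '[{"translation":[0,0,-1.5],"roll":0},{"translation":[0,0,0],"roll":0}]'

```text
time: 11.78
tool_pos: [0.5664, 0.0354, 0.14]
tool_rot: [3.14, -0.004, 1.728]
contact_force: [-3.7, 7.9, 7.1]
opening: 0.0232
grip_force: 15.0
```

Request:
step_arm --commands '[{"translation":[-2,0,0],"roll":0},{"translation":[-1,0,0],"roll":0},{"translation":[0,0,0],"roll":0}]'

```text
time: 12.03
tool_pos: [0.5666, 0.0343, 0.1401]
tool_rot: [3.14, -0.007, 1.728]
contact_force: [-5.5, 14.5, 8.9]
opening: 0.0239
grip_force: 15.0
```

```bash
python3 -c "
from h import *
go()
im=np.vstack([cv2.resize(read_camera('side')[170:280,240:400],None,fx=3.6,fy=3.6,interpolation=2)[:,:,::-1],cv2.resize(read_camera('top')[210:265,280:440],None,fx=3.6,fy=3.6,interpolation=2)[:,:,::-1]]);cv2.imwrite('pics/m7.png',im)"
```

```text
t 12.03 chest xyz [ 0.0941 -0.0023  0.1401] yawerr 0.0009 F(chest) [15.2  3.2  8.9] op 0.02388355230775117
```

View pics/m7.png

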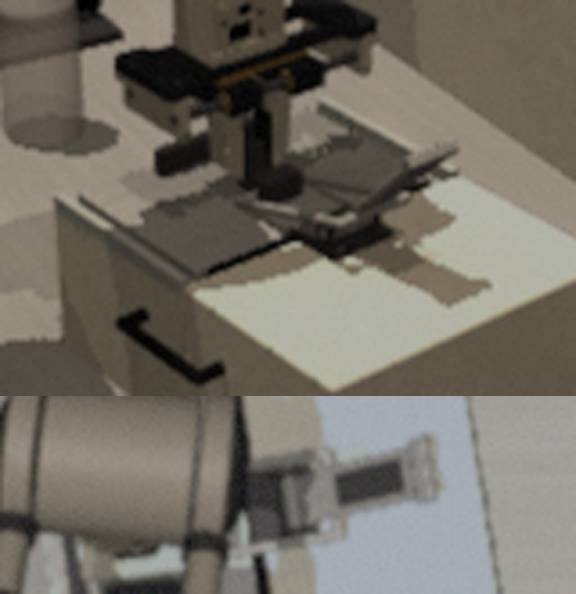

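The picture shows the lever down to about 0.8 rad with its end at crop (445,150), and the loop bar is behind the keeper with the force rising. Checking numerically before I release.

```bash
python3 -c "
from h import *
def r(q):
    e=W(CH,latch(-.023,q[0],0)['end'])[0]
    return np.r_[proj('side',e)[0]-[240+442/3.6,170+152/3.6], proj('top',e)[0]-[280+422/3.6,210+70/3.6]]
s=least_squares(r,[.8]);th=s.x[0];print(th,s.fun.round(1))
from scipy.optimize import brentq
e=brentq(lambda e:latch(-.023,th,e)['bar'][2]-.135,-.8,.3);L=latch(-.023,th,e);print(e,L)
for th in(1.1,.9,.8,.7,.6,.5,.4,.3,.2,.1,0,-.03):
    print(th,latch(-.023,th,0)['pad'].round(4))
"
```

```text
0.7920509179950521 [-2.6 -0.1  2.2  0.9]
-0.25613220613844057 {'hinge': array([-0.023,  0.   ,  0.144]), 'end': array([-0.11077014,  0.        ,  0.23721696]), 'pad': array([-0.09461524,  0.        ,  0.22084567]), 'piv': array([-0.05114252,  0.        ,  0.1654009 ]), 'bar': array([0.06494273, 0.        , 0.135     ]), 'tab': array([0.08986377, 0.        , 0.15121548]), 'tabtop': array([0.09265052, 0.        , 0.16185663])}
1.1 [-0.068   0.      0.2389]
0.9 [-0.0859  0.      0.2281]
0.8 [-0.094   0.      0.2214]
0.7 [-0.1014  0.      0.2139]
0.6 [-0.108   0.      0.2058]
0.5 [-0.1137  0.      0.197 ]
0.4 [-0.1185  0.      0.1877]
0.3 [-0.1224  0.      0.1779]
0.2 [-0.1253  0.      0.1678]
0.1 [-0.1272  0.      0.1575]
0 [-0.128  0.     0.147]
-0.03 [-0.128   0.      0.1438]
```

The bar is at the keeper, x ≈ 0.065 in the chest frame, so it is hooked. Release and lift.

Request:
step_arm --commands '[{"translation":[1,0,-0.5],"roll":0},{"translation":[0.5,0,0],"roll":0},{"translation":[0,0,0],"roll":0}]'

```text
time: 12.38
tool_pos: [0.5666, 0.0344, 0.1402]
tool_rot: [3.14, -0.005, 1.728]
contact_force: [-3.2, 10.0, 5.2]
opening: 0.0241
grip_force: 15.0
```

Request:
step_arm --commands '[{"translation":[0,0,0],"roll":0},{"translation":[0,0,0],"roll":0},{"translation":[0,0,0],"roll":0},{"translation":[0,0,0],"roll":0},{"translation":[0,0,-10],"roll":0},{"translation":[0,0,-25],"roll":0},{"translation":[0,0,-35],"roll":0},{"translation":[0,0,-35],"roll":0},{"translation":[0,0,-25],"roll":0},{"translation":[0,0,-10],"roll":0},{"translation":[0,0,0],"roll":0}]' --fingers 0.45

```text
time: 13.3
tool_pos: [0.5678, 0.031, 0.2829]
tool_rot: [3.136, 0.001, 1.728]
contact_force: [-0.1, 0.8, 0.0]
opening: 0.0413
grip_force: 0.0
```

```bash
python3 -c "
from h import *
go((-.085,0,.28),(-.085,0,.235))"
```

```text
t 13.3 chest xyz [ 0.0907 -0.0029  0.2829] yawerr 0.0006 F(chest) [ 0.8 -0.   0. ] op 0.041255183715955025
(-0.085, 0, 0.28) shift mm [-175.7   -3.     2.9]
(-0.085, 0, 0.235) shift mm [-175.7   -3.    47.9]
```

Request:
step_arm --commands '[{"translation":[-10,0,0],"roll":0},{"translation":[-25,-2,0],"roll":0},{"translation":[-30,0,0],"roll":0},{"translation":[-35,0,0],"roll":0},{"translation":[-35,0,0],"roll":0},{"translation":[-25,0,0],"roll":0},{"translation":[-13,0,0],"roll":0},{"translation":[-3,0,0],"roll":0},{"translation":[0,0,15],"roll":0},{"translation":[0,0,15],"roll":0},{"translation":[0,0,8],"roll":0},{"translation":[0,0,4],"roll":0},{"translation":[0,0,0],"roll":0},{"translation":[0,0,0],"roll":0}]' --fingers 0

```text
time: 14.47
tool_pos: [0.5923, -0.1423, 0.238]
tool_rot: [3.141, 0.0, 1.729]
contact_force: [0.7, 0.2, 0.5]
opening: 0.0004
grip_force: 0.0
```

```bash
python3 -c "
from h import *
go((-.092,0,.214),(-.1185,0,.147))"
```

```text
t 14.47 chest xyz [-8.44e-02 -2.00e-04  2.38e-01] yawerr 0.0015 F(chest) [ 0.1 -0.7  0.5] op 0.000366178842152766
(-0.092, 0, 0.214) shift mm [-7.6 -0.2 24. ]
(-0.1185, 0, 0.147) shift mm [-34.1  -0.3  91. ]
```

Request:
step_arm --commands '[{"translation":[0,0,6],"roll":0},{"translation":[0,0,6],"roll":0},{"translation":[-4,0,6],"roll":0},{"translation":[-4,0,6],"roll":0},{"translation":[0,0,0],"roll":0}]'

```text
time: 14.88
tool_pos: [0.5935, -0.1516, 0.2128]
tool_rot: [-3.141, -0.0, 1.727]
contact_force: [-0.6, 1.1, 2.0]
opening: 0.0001
grip_force: 1.0
```

Request:
step_arm --commands '[{"translation":[-3.2,0,4],"roll":0},{"translation":[-3.2,0,4],"roll":0},{"translation":[-3,0,4.5],"roll":0},{"translation":[-3,0,4.5],"roll":0},{"translation":[0,0,0],"roll":0}]'

```text
time: 15.3
tool_pos: [0.5952, -0.1635, 0.1954]
tool_rot: [-3.141, -0.001, 1.727]
contact_force: [0.9, 2.0, 1.5]
opening: 0.0004
grip_force: 0.8
```

Request:
step_arm --commands '[{"translation":[-2.5,0,4.5],"roll":0},{"translation":[-2.5,0,4.5],"roll":0},{"translation":[-2,0,5],"roll":0},{"translation":[-2,0,5],"roll":0},{"translation":[-1.5,0,5],"roll":0},{"translation":[-1.5,0,5],"roll":0},{"translation":[0,0,0],"roll":0}]'

```text
time: 15.88
tool_pos: [0.5966, -0.1754, 0.1661]
tool_rot: [-3.139, -0.001, 1.727]
contact_force: [-0.5, -0.4, -0.4]
opening: 0.0003
grip_force: 0.0
```

```bash
python3 -c "
from h import *
go((-.1185,0,.147))"
```

```text
t 15.88 chest xyz [-0.1177  0.0007  0.1661] yawerr 0.0004 F(chest) [-0.3  0.5 -0.4] op 0.00027379990277449315
(-0.1185, 0, 0.147) shift mm [-0.8  0.7 19.1]
```

```bash
python3 -c "
from h import *
for c in('side','top'):
    im=read_camera(c);cv2.imwrite('pics/%s8.png'%c,im[:,:,::-1])
    for n in('loop_tab','lever_pad','keeper'):
        for d in search_frame(c,n)[:2]:
            w=np.array(d['at']);R=W((0,0,CH[2]),np.eye(3));print(c,n,np.round(R@(w-[CH[0],CH[1],0]),3),round(d['confidence'],2))
go()
a=cv2.imread('pics/side8.png')[150:290,230:410];b=cv2.imread('pics/top8.png')[200:270,270:450]
cv2.imwrite('pics/m8.png',np.vstack([cv2.resize(a,None,fx=2.8,fy=2.8,interpolation=2),cv2.resize(b,None,fx=2.8,fy=2.8,interpolation=2)]))"
```

```text
side loop_tab [0.045 0.014 0.145] 0.82
side loop_tab [-0.06   0.007  0.147] 0.17
side lever_pad [-0.062  0.005  0.146] 0.9
side keeper [0.092 0.041 0.134] 0.73
top loop_tab [0.028 0.    0.14 ] 0.78
top loop_tab [ 0.089 -0.002  0.129] 0.4
top lever_pad [ 0.047 -0.016  0.13 ] 0.71
top lever_pad [-0.018 -0.008  0.137] 0.66
top keeper [0.088 0.001 0.126] 0.83
t 16.28 chest xyz [-1.174e-01 -1.000e-04  1.680e-01] yawerr 0.0008 F(chest) [ 0.4 -0.6 -0.3] op 0.0005066404864416678
```

The networks put the loop level (z ≈ 0.14) and the lever already low (z ≈ 0.146), so it has snapped past centre. I'll press it flat to make sure.

Request:
step_arm --commands '[{"translation":[0,0,7],"roll":0},{"translation":[0,0,7],"roll":0},{"translation":[0,0,4],"roll":0},{"translation":[0,0,2],"roll":0},{"translation":[0,0,0],"roll":0}]'

```text
time: 16.7
tool_pos: [0.5969, -0.1748, 0.1474]
tool_rot: [-3.141, -0.0, 1.728]
contact_force: [0.2, -0.0, -0.2]
opening: 0.0002
grip_force: 0.0
```

Request:
step_arm --commands '[{"translation":[0,0,1.5],"roll":0},{"translation":[0,0,0],"roll":0}]'

```text
time: 16.87
tool_pos: [0.5972, -0.1749, 0.1471]
tool_rot: [3.141, 0.0, 1.728]
contact_force: [-2.4, 0.2, 6.8]
opening: 0.0005
grip_force: 3.2
```

Request:
step_arm --commands '[{"translation":[0,0,1],"roll":0},{"translation":[0,0,0],"roll":0},{"translation":[0,0,-10],"roll":0},{"translation":[0,0,-25],"roll":0},{"translation":[0,0,-35],"roll":0},{"translation":[0,0,-35],"roll":0},{"translation":[0,0,-35],"roll":0},{"translation":[-20,0,-10],"roll":0},{"translation":[-35,0,0],"roll":0},{"translation":[-35,0,0],"roll":0},{"translation":[-20,20,0],"roll":0},{"translation":[-10,0,0],"roll":0},{"translation":[0,0,0],"roll":0},{"translation":[0,0,0],"roll":0}]'

```text
time: 18.03
tool_pos: [0.6355, -0.2901, 0.2945]
tool_rot: [-3.141, -0.001, 1.727]
contact_force: [-0.1, 0.6, 0.0]
opening: 0.0005
grip_force: 0.0
```

```bash
python3 -c "
from h import *
a=read_camera('side')[150:290,230:410,::-1];b=read_camera('top')[180:270,270:450,::-1]
cv2.imwrite('pics/m9.png',cv2.resize(np.vstack([a,b]),None,fx=2.6,fy=2.6,interpolation=2))
go()"
```

```text
t 18.13 chest xyz [-0.2361 -0.02    0.2957] yawerr 0.0018 F(chest) [ 0.3  0.1 -0.4] op 0.0006277533581012685
```

View pics/m9.png

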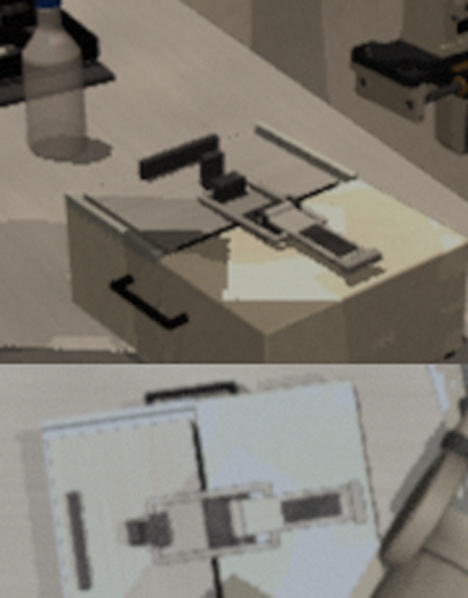

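The picture shows the lever flat on the deck (end at about (360,260)), the loop around the keeper at about (228,185), and the cover closed. The robot is clear, so I'm handing in.

```bash
python3 -c "
from cell import *
print(hand_in())"
```

```text
the job is handed in; nothing more can be done
None
```

The job is handed in at about 18 s of the 59 s allowed: the cover is slid home, the loop is hooked over the keeper, the lever lies flat past centre and stayed there on its own, and I did not touch the bottle, jar or bowl.

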